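# Rock a seized hold-down arm loose and take the tape roll out

## Task

The roll of tape on the grey stand is trapped under a steel hold-down arm whose pivot has rusted tight. Rock the arm's wing knob back and forth in small arcs, without forcing it, until it breaks free, and swing the arm about a quarter turn either way, clear of the roll. Then move the roll to the slatted crate and lay it flat on the crate's floor beside the roll already there; do not let it fall, and leave everything else where it is.

Things in the scene. Friction and masses are not known exactly. Their poses are not given: they have to be found in the camera images.
- stand: Grey steel stand fixed to the bench, 250 x 130 x 12 mm base plate. Origin: centre of its underside, on the bench. x along the plate, from the pivot towards the roll; z up. The pivot post (34 mm across) stands at x = -60 mm; the roll's seat is an aluminium hub, 66 mm across and 6 mm high above the plate, at x = +35 mm.
- pivot (a point): Point on the pivot axis, 83 mm above the bench (mid-height of the wings). Axes as stand. Freeing it: each swing right up against the stop, alternately left and right, widens the arc by some 0.02 rad, to 0.37 at most. Felt at a wing: 2 N free, 4 to 9 N grinding, over 12 N at the stop. After 4 to 8 swings (number unknown) it slips past the last stop and turns freely either way.
- wingarm (a joint): Angle of the hold-down arm and its wing knob about the vertical pivot axis, rad, counter-clockwise from above positive; 0: arm along the stand's +x, over the middle of the roll; end stops at -1.9 and +1.9. Seized at first: it moves only about 0.25 to 0.3 rad either side of 0, grinding in the last half of that, then binds on a springy stop that harder pushing does not overcome.
- roll: The roll of cream masking tape to be taken out, lying flat: ring 100 mm outside, 76 mm bore (wall 12 mm), 40 mm high, 0.15 kg (varies by a third). Origin: centre of its underside, at first 12 mm above the bench on the base plate, round the hub. z along its axis.
- crate: Whitewashed slatted crate fixed on the bench, 240 mm (its x) by 310 mm (its y), 64 mm high, walls 8 mm, corner posts 16 mm, floor 8 mm above the bench. Origin: centre of its underside. The free half is its -y half.
- crate_roll: Roll already in the crate, in its +y half, lying flat: 92 mm outside, 72 mm bore, 30 mm high. Origin: centre of its underside.
- white_roll: Bystander: narrow white roll lying flat on the bench, 90 mm outside, 68 mm bore, 14 mm high. Origin: centre of its underside.
- carton: Bystander: small closed brown carton, 110 x 80 x 50 mm. Origin: centre of its underside.
- bar_end (a point): End of the arm's middle line, 160 mm from the pivot axis. Arm: steel bar 16 mm wide, 10 mm thick, underside 56 mm above the bench, 4 mm over the roll. Over 80 N between the fingers and the arm or knob, by forcing or squeezing, breaks it; it need not be gripped: fingers standing loosely either side of one wing can push it both ways.
- wing_rear (a point): Middle of the rear wing, that points away from the arm (the stand's -x at joint 0), 52 mm from the axis, 83 mm above the bench. Wing: upright dark steel plate 10 mm thick, 20 to 83 mm from the axis, 71 to 95 mm above the bench, with free space below it down to the base plate; knob hub 44 mm across, 96 mm high. x along arm and wing, y square to the wing's faces, z up.
- wing_front (a point): The same for the front wing, which stands just above the arm (the arm's top is 66 mm above the bench), 52 mm from the axis.
There are look-alikes about, which are no part of the job. Leave any black look-alike of the roll alone. Leave any green look-alike of the crate_roll alone.

How it is judged:
By the outcome, as a careful person would: the job done as asked, in the order asked, and still so for the second after the job is handed in, with the robot touching nothing.
It also fails if it takes over 69 s, if anything falls off the work surface, if the arm or the gripper's body presses on something with over 40 N, if the wrist force passes 120 N, or if a joint passes its speed limit or range.

## Robot

A 6-joint arm with a two-finger parallel gripper is mounted at the origin on the work surface. World frame = base frame: x ahead of the robot, y to its left, z up, the work surface at z = 0. Lengths are in m, angles in rad, forces in N, time in s.
With the tool pointing down it reaches from about 0.35 to 0.95 m from the base axis. Payload 17.4 kg.
Tool frame: the origin (TCP) lies at the very end of the fingers, on their centre line; the grasp point (between the pads) lies 19 mm behind it; z points along the fingers, y is the direction in which the jaws open and shut (so a half turn about z gives the same grasp; the last joint's range is limited). The gripper opens to 93 mm and grips with 3 to 60 N. Pads are 15 mm wide; open, the fingers measure 128 mm over their backs; the gripper's body (75 mm by 188 mm) begins 65 mm behind the grasp point.
Start: joints at [1.088, 0.116, 1.442, -0, 1.584, -0.038], TCP at [0.29, 0.609, 0.219] pointing down, gripper open.
Joint ranges: [-2.83, 2.83], [-0.83, 2.19], [0.07, 2.5], [-1.14, 4.28], [0.01, 3], [-2.97, 2.97]. Speed limits (rad/s): [1.89, 1.89, 2.22, 3.14, 3.14, 3.14].

## Interface

Orientations are given as a 3x3 rotation matrix whose columns are the frame's x, y, z axes.
In Python, from rig import arm gives the robot as it stands. Calls block until the motion is done:
- arm.move_ptp(position, orientation): joint-space move of the TCP to a pose.
- arm.line_to(position, rotation=None, speed=0.15, threshold=None): straight line of the TCP; rotation=None keeps the orientation; speed is the mean speed in m/s. With threshold (N) it stops when the force on the tool has changed by that much, and returns True; else False.
- arm.set_joints(angles): joint-space move.
- arm.open() and arm.close_gripper(strength=None): open the fingers fully, or close them until they stop; strength is the grip in N (None keeps the last).
- arm.pause(seconds).
- arm.solve_ik(position, orientation): joint angles nearest the present ones, or None.
- arm.camera(name): name is "scene" or "side" or "wrist"; returns (picture, depth): 420x560x3 uint8, blue, green, red; 420x560 float32, m along the optical axis (not along the pixel's ray), 0 where there is no reading.
- arm.camera_info(name): a dict with "fx", "fy", "cx", "cy" (pixels), "rvec" (rotation vector, rad) and "tvec" (3), from world to camera coordinates, as OpenCV has them. Camera axes: x right, y down, z forward; pixel columns grow to the right and rows downward; lengths in m; the calibration is good to about 2 mm. A picture is of the moment at which its call begins: read the wrist's pose just before it. camera_info takes no time and is no camera call; for the wrist camera it gives the pose at the moment of the call.
A pose or a line that the arm cannot do raises arm.Unreachable and nothing moves.
- arm.sign_off(): hands the job in, once; it reports no verdict.
Trained networks look in the newest picture that a camera, given by its name, has taken for a name from the list of things; names that differ only in an ending like _2 or _b are one class to them, and where a whole thing is asked for, a point or a joint stands for the part that bears it (a point fixed in the world has none). Each returns a list of dicts, best first, with "conf" (0 to 1); they miss things now and then, are a little off and sometimes report something else, mostly with a low value. They report only what shows in the picture. A call takes as long as a camera call. They do not tell look-alikes from the thing itself.
- arm.boxes_of(camera, name): "box" ([left, top, width, height] in pixels, round what is visible of it).
- arm.outline_of(camera, name): "mask" (420x560 bool, what is visible of it) and "box" ([left, top, width, height] in pixels, round what is visible of it).
Readings, each from a call of its own:
- arm.read_time(): time.
- arm.read_qpos(): joint angles.
- arm.read_joint_vel(): joint speeds.
- arm.read_tau(): joint torques, N m.
- arm.read_position(): TCP position.
- arm.read_eef_rot(): TCP orientation.
- arm.read_wrist_force(): force on the tool from outside, world axes, zero at the start.
- arm.read_moment(): the same for the moment, N m.
- arm.read_finger_gap(): opening from 0.0 (shut) to 1.0 (fully open).
Only numpy, scipy, OpenCV 4.12 (cv2) and the standard library are available. Lean on these libraries where they do the work, as an engineer would, in place of code of your own. Each camera call takes 0.05 s, during which the arm holds its last target.

## Working session

There is one attempt and no reset: what is moved stays moved. The work goes in short steps, each a Python script; the robot and the scene stay as the last script left them, time stands still between calls to the robot, and variables do not carry over. Pictures are saved under pics/ and viewed, and the job is handed in when it is done.

```bash
ls; mkdir -p pics
cat > h.py <<'E'
import numpy as np, cv2
from rig import arm
def info(n):
    i=arm.camera_info(n); R=cv2.Rodrigues(np.array(i["rvec"],float))[0]; t=np.array(i["tvec"],float).ravel(); return i,R,t
def cloud(depth,i,R,t):
    v,u=np.mgrid[:depth.shape[0],:depth.shape[1]]
    P=np.stack([(u-i["cx"])/i["fx"]*depth,(v-i["cy"])/i["fy"]*depth,depth],-1)
    W=(P-t)@R
    W[depth<=0]=np.nan
    return W
def proj(p,i,R,t):
    c=R@np.array(p)+t; return i["fx"]*c[0]/c[2]+i["cx"], i["fy"]*c[1]/c[2]+i["cy"]
E
python3 - <<'E'
from h import *
for n in ("scene","side"):
    p,d=arm.camera(n); i,R,t=info(n)
    cv2.imwrite(f"pics/{n}0.png",p); np.savez(f"{n}0.npz",p=p,W=cloud(d,i,R,t))
    print(n,-R.T@t)
    for o in ("roll","crate","crate_roll","stand","wingarm","carton","white_roll"):
        print(o,[(b["box"],round(b["conf"],2)) for b in arm.boxes_of(n,o)])
print(arm.read_time(),arm.read_qpos())
E
```

```text
pics
scene [ 1.14555368 -0.17988591  1.08295694]
roll [([315.0, 232.9, 41.4, 42.7], 0.81), ([320.0, 157.9, 38.4, 36.7], 0.55)]
crate [([62.6, 186.2, 155.6, 143.2], 0.6)]
crate_roll [([159.8, 231.4, 35.1, 40.7], 0.97), ([183.1, 300.4, 38.2, 44.6], 0.71)]
stand [([288.9, 123.0, 88.0, 90.8], 0.89)]
wingarm [([296.7, 128.4, 57.7, 59.0], 0.93)]
carton [([212.8, 156.7, 45.3, 42.0], 0.98)]
white_roll [([252.5, 236.2, 35.2, 32.3], 0.76), ([323.7, 159.4, 36.7, 34.2], 0.74)]
side [ 0.2336768  -0.48256474  0.62996726]
roll [([208.3, 175.3, 41.4, 38.7], 0.72), ([302.7, 176.9, 39.2, 35.6], 0.62), ([188.6, 144.0, 38.0, 26.5], 0.56)]
crate [([283.9, 262.6, 260.1, 157.4], 0.57)]
crate_roll [([422.7, 258.3, 51.1, 42.9], 0.69), ([352.4, 300.3, 56.5, 51.5], 0.62), ([167.8, 169.5, 84.3, 46.9], 0.29), ([210.0, 250.7, 70.5, 66.6], 0.28)]
stand [([163.0, 171.5, 109.3, 75.7], 0.84), ([213.2, 252.5, 69.5, 64.7], 0.56)]
wingarm [([166.9, 170.4, 83.4, 48.2], 0.67), ([285.7, 263.2, 256.8, 156.8], 0.66), ([351.1, 300.5, 56.9, 51.1], 0.3)]
carton [([210.4, 250.5, 71.8, 65.9], 0.58), ([350.9, 299.0, 57.0, 50.8], 0.48)]
white_roll [([316.6, 229.6, 40.9, 28.1], 0.92)]
0.8 [ 1.08819407e+00  1.15949203e-01  1.44160959e+00 -1.66815680e-05
  1.58403862e+00 -3.77951970e-02]
```

View pics/scene0.png

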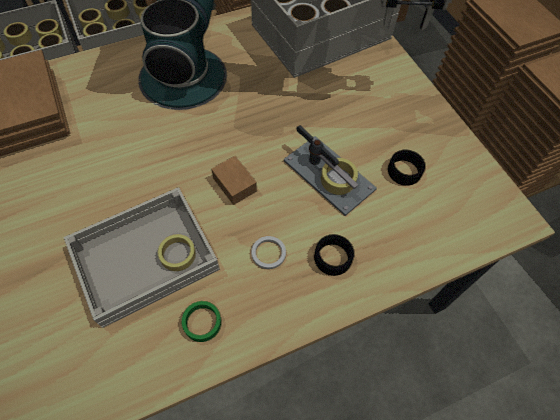

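View pics/side0.png

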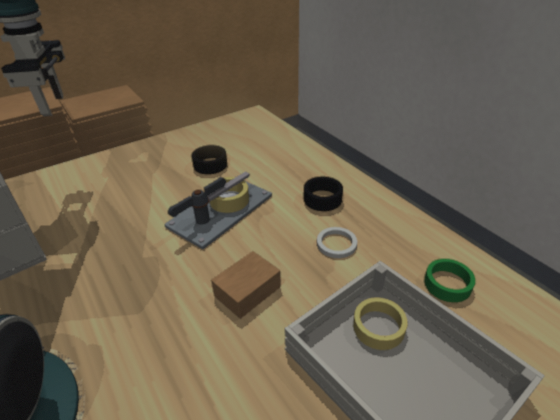

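Scene picture: the cream roll under the arm is at (340,176). The black look-alikes at (406,167) and (334,254) are not it. The crate is at (142,255) with the yellow crate_roll at (177,253), and the green ring at (202,320) is outside the crate. Next I'll compute rough positions.

```bash
cat > loc.py <<'E'
from h import *
def sel(W,x0,y0,r,zl,zh):
    m=(np.hypot(W[...,0]-x0,W[...,1]-y0)<r)&(W[...,2]>zl)&(W[...,2]<zh); return W[m]
def rect(P):
    (c,s,a)=cv2.minAreaRect((P[:,:2]*1000).astype(np.float32)); return np.round(c,1),np.round(s,1),round(a,1)
def circ(P,r):
    from scipy.optimize import least_squares
    c0=P[:,:2].mean(0)
    f=lambda c:np.hypot(*(P[:,:2]-c).T)-r
    s=least_squares(f,c0,loss="soft_l1",f_scale=.002); return s.x,np.std(f(s.x))
E
python3 - <<'E'
from loc import *
for n,pts in (("scene",dict(roll=(340,176),knob=(316,147),cr=(177,235),crate=(130,260),white=(254,248),carton=(234,175),green=(186,318),b1=(400,180),b2=(325,268))),("side",dict(roll=(232,208),knob=(202,200),carton=(245,275),cr=(380,345)))):
    W=np.load(n+"0.npz")["W"]
    for k,(u,v) in pts.items(): print(n,k,W[v,u].round(3))
    print(np.nanmin(W[...,2]))
W=np.load("scene0.npz")["W"]
k=W[170,330]
for n in("scene","side"):
    W=np.load(n+"0.npz")["W"]
    c=k[:2]
    for zl,zh in((.007,.017),(.045,.055),(.06,.07),(.085,.1)):
        P=sel(W,*c,.2,zl,zh)
        if len(P)>5: print(n,zl,len(P),rect(P))
E
python3 -c "
import cv2
p=cv2.imread('pics/scene0.png')[110:230,270:390];cv2.imwrite('pics/crop0.png',cv2.resize(p,None,fx=5,fy=5,interpolation=2))"
```

```text
scene roll [0.565 0.288 0.015]
scene knob [0.498 0.237 0.095]
scene cr [ 0.574 -0.194  0.036]
scene crate [ 0.581 -0.326  0.011]
scene white [ 0.676 -0.022  0.013]
scene carton [0.469 0.004 0.054]
scene green [ 0.787 -0.24   0.027]
scene b1 [0.644 0.439 0.015]
scene b2 [0.806 0.117 0.033]
-0.774233240679159
side roll [0.558 0.233 0.025]
side knob [0.487 0.232 0.08 ]
side carton [0.463 0.002 0.053]
side cr [ 0.584 -0.241  0.021]
-0.7614894364535482
scene 0.007 1949 (array([542. , 263.2]), array([352.5, 310.2]), 88.5)
scene 0.045 325 (array([583.5, 310.6]), array([238.9, 112.4]), 61.7)
scene 0.06 246 (array([554.8, 263.5]), array([176.2,  25.1]), 20.5)
scene 0.085 288 (array([486.2, 246.1]), array([161. ,  30.6]), 21.1)
side 0.007 2170 (array([533.7, 324.3]), array([274.4, 246.8]), 18.3)
side 0.045 328 (array([551.6, 254.5]), array([158.5,  82.4]), 32.9)
side 0.06 291 (array([552.9, 262.5]), array([180.8,  21.9]), 20.9)
side 0.085 436 (array([483.4, 246.3]), array([164.6,  28.5]), 10.8)
```

View pics/crop0.png

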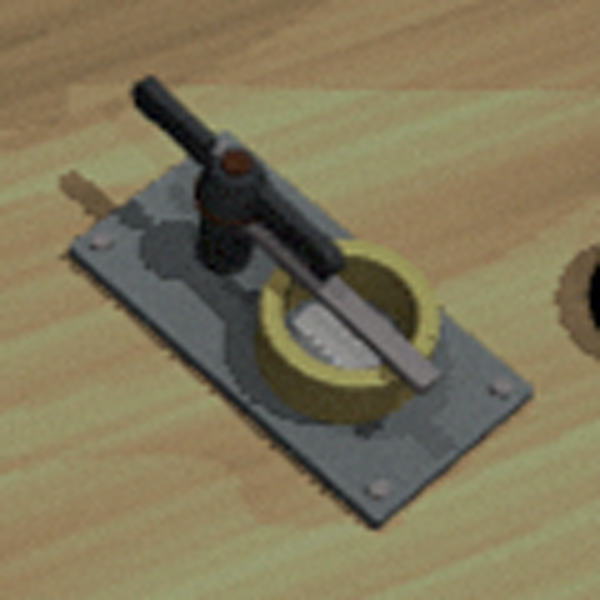

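The enlarged crop confirms that the cream roll sits round the hub under the steel bar, with the arm and wing at about +21° in the world. I'll take a wrist view for accuracy.

```bash
cat >> h.py <<'E'
def Rdown(a):  # tool z down, tool y axis along world angle a
    y=np.array([np.cos(a),np.sin(a),0]);z=np.array([0,0,-1.]);return np.stack([np.cross(y,z),y,z],1)
E
python3 - <<'E'
from loc import *
print(Rdown(0), arm.read_eef_rot().round(2))
a=np.radians(21)
for y in (a+np.pi/2,a-np.pi/2):
    for p in ((.52,.2,.36),(.44,.22,.066)):
        print(y,arm.solve_ik(p,Rdown(y)))
i,R,t=info("wrist");print("cam",-R.T@t,R[2], arm.read_position())
E
```

```text
[[-0.  1.  0.]
 [ 1.  0.  0.]
 [ 0.  0. -1.]] [[-0.9   0.43  0.  ]
 [ 0.43  0.9  -0.  ]
 [-0.   -0.   -1.  ]]
1.9373154697137058 [ 3.21388006e-01 -1.42249321e-01  1.47092258e+00 -4.44089210e-16
  1.81291940e+00 -1.61592746e+00]
1.9373154697137058 [ 4.11788246e-01 -2.07562900e-01  2.00563623e+00 -4.44089210e-16
  1.34351933e+00 -1.52552722e+00]
-1.2042771838760873 [ 3.21388006e-01 -1.42249321e-01  1.47092258e+00 -4.44089210e-16
  1.81291940e+00  1.52566519e+00]
-1.2042771838760873 [ 4.11788246e-01 -2.07562900e-01  2.00563623e+00 -4.44089210e-16
  1.34351933e+00  1.61606543e+00]
cam [0.23049632 0.63790321 0.38440978] [ 0.21734651 -0.10354657 -0.97058673] [0.29044464 0.6093011  0.21867444]
```

Run:
```python
from loc import *
a=np.radians(21)
arm.move_ptp((.54,.255,.32),Rdown(a-np.pi/2))
i,R,t=info("wrist"); p,d=arm.camera("wrist"); W=cloud(d,i,R,t)
cv2.imwrite("pics/w1.png",p); np.savez("w1.npz",p=p,W=W)
print(arm.read_time())
o=arm.outline_of("wrist","stand")
for q in o: print(q["box"],q["conf"])
m=o[0]["mask"]
c=W[m][:,:2];c=np.nanmedian(c,0)
for zl,zh in((.008,.015),(.016,.022),(.046,.056),(.06,.07),(.085,.1)):
    P=sel(W,*c,.2,zl,zh)
    if len(P)>5: print(zl,len(P),rect(P))
    if zl==.008:
        P=W[m];P=P[(P[:,2]>.009)&(P[:,2]<.015)];print("mask",rect(P))
for o in ("wing_rear","bar_end","pivot","roll"):
    for q in arm.boxes_of("wrist",o): print(o,q["box"],q["conf"])
```

```text
2.4833
[226.1, 78.8, 96.1, 205.0] 0.58
0.008 9820 (array([540.2, 319. ]), array([281.8, 228.2]), 18.7)
mask (array([541.2, 267.6]), array([249.5, 129.9]), 18.6)
0.016 1255 (array([540.6, 332.2]), array([270.4, 231.3]), 18.4)
0.046 1738 (array([573.3, 278.9]), array([98. , 98.6]), 21.5)
0.06 1108 (array([547.7, 273.1]), array([181.3,  43.7]), 20.9)
0.085 1219 (array([485.2, 248.2]), array([162. ,  30.7]), 23.5)
wing_rear [247.0, 93.6, 40.3, 190.4] 0.81
bar_end [252.7, 93.9, 32.6, 190.4] 0.74
pivot [227.0, 78.1, 96.3, 204.0] 0.9
roll [233.5, 106.3, 75.8, 79.1] 0.8
roll [96.6, 15.3, 87.3, 81.7] 0.73
roll [368.5, 0.0, 92.4, 73.1] 0.71
roll [252.8, 94.0, 35.0, 187.6] 0.32
```

View pics/w1.png

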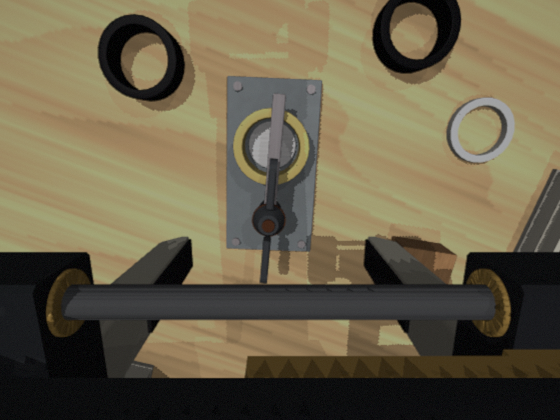

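The plate fits exactly (250x130). The centre is (541,268) mm and the yaw is 18.6°. Pixel view: bar end (279,95), hub (267,218), rear wing end (264,282), roll centre (271,146). Next I'll fit the wing angle.

Run:
```python
from loc import *
W=np.load("w1.npz")["W"]
piv=np.array([.4843,.2485])
for zl,zh in((.0635,.069),(.092,.099)):
    P=sel(W,.53,.265,.2,zl,zh); D=P[:,:2]-piv; r=np.hypot(*D.T); th=np.degrees(np.arctan2(D[:,1],D[:,0]))
    for lo,hi in((.03,.05),(.05,.09),(.09,.13),(.13,.165)):
        for name,tt in(("f",th),("r",(th-180+180+360)%360-180)):
            s=(r>lo)&(r<hi)&(np.abs(tt-20-(0 if name=="f" else 180 if tt.max()>170 else -180))<25)
            if name=="r":
                dd=(th-200+180)%360-180; s=(r>lo)&(r<hi)&(np.abs(dd)<25); v=dd[s]+20
            else: v=th[s]
            if s.sum()>5: print(zl,name,lo,s.sum(),np.percentile(v,[5,50,95]).round(1))
```

```text
0.0635 f 0.03 62 [ 2.7  8.8 27.5]
0.0635 f 0.05 182 [ 8.9 15.6 22.9]
0.0635 f 0.09 403 [12.2 15.9 19.5]
0.0635 f 0.13 319 [13.1 15.9 18.7]
0.092 f 0.03 124 [ 9.2 15.4 21.1]
0.092 r 0.03 109 [10.1 16.4 22.3]
0.092 f 0.05 192 [11.7 15.8 19.8]
0.092 r 0.05 146 [12.3 16.2 20.4]
```

```bash
cat > wing.py <<'E'
from loc import *
piv=np.array([.4843,.2485]); yaw0=np.radians(18.6); RR=.058; Z=.067
def pose(th,z=Z,r=RR):
    a=yaw0+th; return np.array([piv[0]-r*np.cos(a),piv[1]-r*np.sin(a),z]),Rdown(a-np.pi/2)
def th_now():
    p=np.array(arm.read_position()); d=piv-p[:2]; return np.arctan2(d[1],d[0])-yaw0
def ft():  # tangential force on tool, + = ccw push
    a=yaw0+th_now(); t=np.array([np.sin(a),-np.cos(a)]); f=np.array(arm.read_wrist_force()); return f[:2]@t,np.linalg.norm(f)
E
python3 - <<'E'
from wing import *
th=-.045
p,R=pose(th,.16)
arm.move_ptp(p,R)
print(arm.line_to(pose(th)[0],speed=.12,threshold=15), arm.read_position())
f0=arm.read_wrist_force()
arm.close_gripper(5)
print(arm.read_finger_gap()*93, f0, arm.read_wrist_force(), arm.read_time(), th_now())
i,R,t=info("wrist"); p,d=arm.camera("wrist");cv2.imwrite("pics/w2.png",p)
E
```

```text
False [0.42900756 0.23269453 0.06785224]
9.973139217390658 [ 0.9317573  -0.3402126   0.43827821] [-0.14773072 -0.59175126  0.97527022] 5.7167 -0.043786675097936045
```

View pics/w2.png

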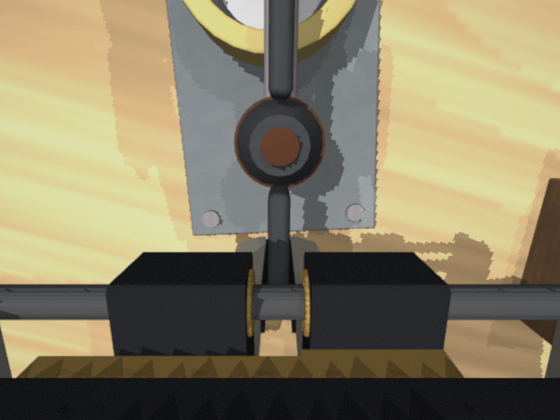

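The wing at (281,240) is held between the fingers with a 10 mm gap. First swing now.

```bash
cat >> wing.py <<'E'
def swing(s,start=.15,thr=12,end=.45,sp=.05):
    p,R=pose(s*start); arm.line_to(p,R,speed=.1)
    a=(th_now(),)+ft()
    p,R=pose(s*end); h=arm.line_to(p,R,speed=sp,threshold=thr)
    b=(th_now(),)+ft()
    print(s,h,np.round(a,3),np.round(b,3),round(arm.read_time(),2),round(arm.read_finger_gap()*93,1),flush=True)
    return h
E
python3 - <<'E'
from wing import *
swing(1)
E
```

```text
1 True [ 0.136 -9.141  9.157] [  0.431 -10.223  11.257] 6.53 50.0
```

The 5 N grip got pushed open (gap 50 mm), so the wing lagged. I'll look, then regrip more firmly.

Run:
```python
from wing import *
p,R=pose(.15); arm.line_to(p,R,speed=.1)
print(th_now(),ft(),arm.read_finger_gap()*93)
i,R,t=info("wrist"); p,d=arm.camera("wrist");cv2.imwrite("pics/w3.png",p)
W=cloud(d,i,R,t);P=sel(W,*piv,.1,.088,.099);D=P[:,:2]-piv;r=np.hypot(*D.T)
for s,o in((1,0),(-1,np.pi)):
    dd=(np.arctan2(D[:,1],D[:,0])-yaw0-o+np.pi)%(2*np.pi)-np.pi
    v=dd[(r>.035)&(r<.05)&(abs(dd)<.6)];print(s,len(v),np.percentile(v,[5,50,95]).round(3))
```

```text
0.1331450648569945 (np.float64(-10.252801708117014), np.float64(10.33593220867021)) 10.667732953985958
1 1091 [0.001 0.107 0.211]
-1 802 [0.007 0.136 0.303]
```

View pics/w3.png

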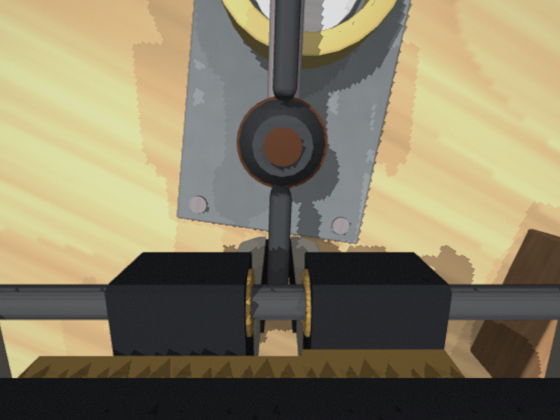

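Run:
```python
from wing import *
arm.close_gripper(30); print(arm.read_finger_gap()*93,ft())
swing(1,.08,14)
```

```text
9.865530324297326 (np.float64(-11.309014156956575), np.float64(11.518746041248228))
1 True [0.082 0.783 1.6  ] [ 0.131 -4.909  7.346] 7.73 9.8
```

```bash
cat >> wing.py <<'E'
def step(s,start=.1,inc=.025,lim=14,end=.5,sp=.04):
    if start is not None:
        p,R=pose(s*start); arm.line_to(p,R,speed=.08)
    th=abs(start) if start is not None else s*th_now(); log=[]
    while th<end:
        th+=inc; p,R=pose(s*th); arm.line_to(p,R,speed=sp)
        log.append((round(s*th,3),round(float(th_now()),3),round(float(ft()[0]),1)))
        if abs(ft()[0])>lim and ft()[0]*s<0: break
    print(log[-7:],round(arm.read_time(),2),round(arm.read_finger_gap()*93,1),flush=True)
    return th
E
python3 - <<'E'
from wing import *
step(1,None)
E
```

```text
[(np.float64(0.156), 0.134, -15.2)] 7.98 9.9
```

Run:
```python
from wing import *
def st():
    r=arm.read_eef_rot(); ya=np.arctan2(r[1,1],r[0,1])+np.pi/2-yaw0
    p=arm.read_position()
    print(round(th_now(),3),"yaw",round(ya,3),"r",round(np.hypot(*(p[:2]-piv)),4),np.round(ft(),1),np.round(arm.read_moment(),2),arm.read_wrist_force().round(1),round(arm.read_time(),2))
st(); arm.pause(.3); st()
for th in (.18,.205):
    p,R=pose(th); arm.line_to(p,R,speed=.03); st()
    arm.pause(.2); st()
    if abs(ft()[0])>24: break
i,R,t=info("wrist"); p,d=arm.camera("wrist");cv2.imwrite("pics/w4.png",p)
W=cloud(d,i,R,t);P=sel(W,*piv,.1,.088,.099);D=P[:,:2]-piv;r=np.hypot(*D.T)
for s,o in((1,0),(-1,np.pi)):
    dd=(np.arctan2(D[:,1],D[:,0])-yaw0-o+np.pi)%(2*np.pi)-np.pi
    v=dd[(r>.035)&(r<.05)&(abs(dd)<.6)];print(s,len(v),np.percentile(v,[5,50,95]).round(3))
```

```text
0.134 yaw 0.16 r 0.0581 [-15.2  15.4] [ 2.09  1.52 -0.34] [-9.2 12.4  0.7] 7.98
0.133 yaw 0.16 r 0.0581 [-14.8  14.9] [ 2.03  1.44 -0.32] [-8.  12.5  0.2] 8.28
0.135 yaw 0.184 r 0.0581 [-27.6  27.7] [ 3.89  2.44 -0.41] [-14.   23.8   2. ] 8.53
0.135 yaw 0.183 r 0.058 [-27.5  27.5] [ 3.8   2.42 -0.48] [-13.2  24.1   1.4] 8.73
1 1088 [0.003 0.109 0.213]
-1 818 [0.019 0.144 0.318]
```

View pics/w4.png

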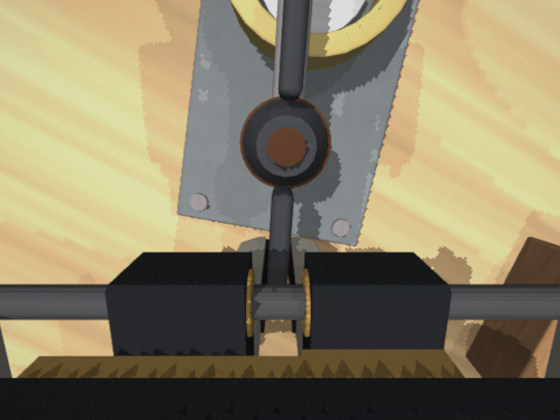

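It binds at about 0.135 at 27 N, so I won't push harder. I'll try the other side.

```bash
cat >> wing.py <<'E'
def st():
    r=arm.read_eef_rot(); ya=np.arctan2(r[1,1],r[0,1])+np.pi/2-yaw0
    p=arm.read_position()
    print(round(th_now(),3),"yaw",round(ya,3),"r",round(np.hypot(*(p[:2]-piv)),4),np.round(ft(),1),np.round(arm.read_moment(),2),round(arm.read_time(),2),round(arm.read_finger_gap()*93,1),flush=True)
E
python3 - <<'E'
from wing import *
for th in (.1,0,-.08,-.14,-.17,-.2,-.23,-.26,-.29,-.32):
    p,R=pose(th); arm.line_to(p,R,speed=.06); st()
    if ft()[0]>14: break
E
```

```text
0.103 yaw 0.104 r 0.058 [0.7 2.3] [-0.21  0.41 -0.13] 9.03 9.6
0.005 yaw 0.005 r 0.0579 [1.7 1.9] [-0.19  0.22 -0.15] 9.28 9.9
-0.076 yaw -0.075 r 0.0579 [0.6 0.8] [-0.15  0.05 -0.18] 9.53 9.9
-0.137 yaw -0.136 r 0.0579 [1.8 3.8] [-0.05 -0.16 -0.11] 9.78 10.0
-0.166 yaw -0.167 r 0.0578 [2.6 5. ] [-0.29 -0.43 -0.09] 10.03 9.7
-0.197 yaw -0.198 r 0.0578 [2.7 6. ] [-0.32 -0.61 -0.11] 10.28 9.9
-0.228 yaw -0.229 r 0.0578 [1.3 5.7] [-0.26 -0.65 -0.11] 10.53 9.6
-0.257 yaw -0.259 r 0.0578 [2.9 6.1] [-0.34 -0.65 -0.06] 10.78 10.3
-0.259 yaw -0.288 r 0.0577 [19.4 20. ] [-3.   -0.81  0.38] 11.03 10.3
```

The negative side behaves as described (stop at -0.258). I'll try positive again.

```bash
python3 - <<'E'
from wing import *
for th in (-.2,.08,.12,.15,.18,.21,.24,.27,.3,.33):
    p,R=pose(th); arm.line_to(p,R,speed=.08 if th<.1 else .05); st()
    if ft()[0]<-14: break
for n in("side","scene"):
    p,d=arm.camera(n); cv2.imwrite(f"pics/{n}1.png",p)
E
python3 -c "
import cv2
p=cv2.imread('pics/side1.png')[90:300,100:380];cv2.imwrite('pics/s1c.png',cv2.resize(p,None,fx=2.8,fy=2.8,interpolation=2))"
```

```text
-0.192 yaw -0.198 r 0.0577 [2.8 7.6] [-0.47 -0.88 -0.09] 11.28 10.0
0.088 yaw 0.082 r 0.0579 [3.4 6.4] [-0.46 -0.66 -0.15] 11.72 9.8
0.126 yaw 0.121 r 0.0579 [5.2 6.8] [-0.52 -0.7  -0.17] 11.97 9.7
0.154 yaw 0.15 r 0.058 [5.  5.9] [-0.53 -0.67 -0.18] 12.22 9.9
0.182 yaw 0.179 r 0.058 [4.9 6.6] [-0.41 -0.66 -0.15] 12.47 9.6
0.21 yaw 0.209 r 0.058 [2.6 4.3] [-0.28 -0.46 -0.2 ] 12.72 9.6
0.24 yaw 0.239 r 0.058 [2.3 4.2] [-0.21 -0.4  -0.23] 12.97 10.0
0.27 yaw 0.269 r 0.058 [2.9 4.3] [-0.24 -0.38 -0.26] 13.22 10.2
0.301 yaw 0.299 r 0.0581 [2.6 3.9] [-0.3  -0.27 -0.18] 13.47 9.8
0.307 yaw 0.329 r 0.0581 [-11.8  11.8] [ 1.46  1.07 -0.4 ] 13.72 9.9
```

View pics/s1c.png

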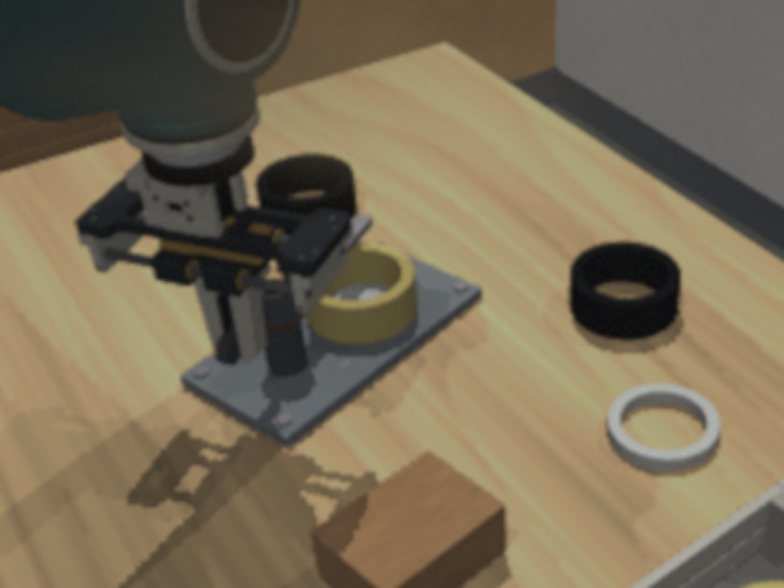

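View pics/scene1.png

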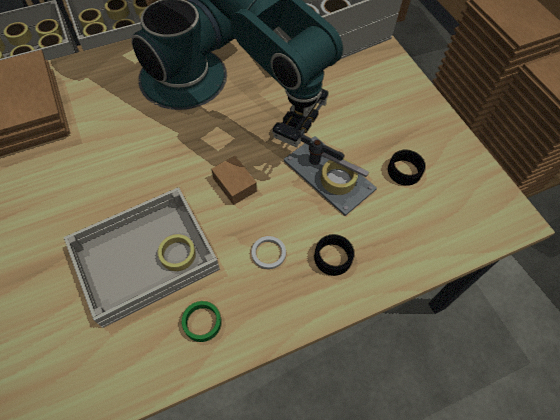

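The earlier bind is gone: positive now reaches its stop at 0.307. I'll carry on rocking, alternating sides.

```bash
cat >> wing.py <<'E'
def rock(s,start=.22,end=.46):
    p,R=pose(0); arm.line_to(p,R,speed=.12)
    p,R=pose(s*start); arm.line_to(p,R,speed=.1)
    th=start
    if -s*ft()[0]>14: print("early"); st(); return False
    while th<end:
        th+=.025; p,R=pose(s*th); arm.line_to(p,R,speed=.05)
        if -s*ft()[0]>14: st(); return False
    st(); return True
E
python3 - <<'E'
from wing import *
p,R=pose(.35); arm.line_to(p,R,speed=.05); st()
s=-1
for k in range(3):
    if rock(s): print("FREE?"); break
    s=-s
E
```

```text
0.308 yaw 0.349 r 0.058 [-20.8  20.8] [ 2.78  2.14 -0.51] 14.07 10.3
-0.3 yaw -0.346 r 0.0575 [26.  26.9] [-4.39 -0.85  0.45] 16.18 10.2
0.348 yaw 0.394 r 0.0578 [-22.3  22.7] [ 3.5   1.81 -0.46] 18.79 10.4
-0.34 yaw -0.372 r 0.0573 [18.  20.9] [-2.68 -1.55  0.45] 21.2 9.7
```

Run:
```python
from wing import *
s=1
for k in range(4):
    if rock(s,.3,.52): print("FREE?",s); break
    s=-s
```

```text
0.526 yaw 0.524 r 0.0579 [4.8 8.2] [ 0.14 -0.95 -0.14] 24.42 9.6
FREE? 1
```

The pivot slipped free past 0.37. I'm swinging it on to a quarter turn.

Run:
```python
from wing import *
assert arm.solve_ik(*pose(1.6)) is not None
for th in (.75,.97,1.19,1.4,1.6):
    p,R=pose(th); arm.line_to(p,R,speed=.09); st()
    if ft()[1]>35: break
```

```text
0.752 yaw 0.748 r 0.058 [3.7 6.7] [ 0.03 -0.72 -0.11] 24.79 9.4
0.969 yaw 0.968 r 0.0581 [3.  4.9] [-0.36 -0.59 -0.14] 25.16 9.5
1.187 yaw 1.188 r 0.0582 [4.  6.9] [-0.71 -0.52 -0.17] 25.52 9.7
1.397 yaw 1.398 r 0.0582 [3.2 8.3] [-0.88 -0.56 -0.05] 25.88 9.6
1.597 yaw 1.598 r 0.0583 [2.  9.4] [-0.93 -0.65  0.06] 26.23 10.1
```

Run:
```python
from wing import *
arm.open(); p=arm.read_position(); arm.line_to((p[0],p[1],.2),speed=.25)
print(arm.read_time(),arm.read_wrist_force())
a=yaw0
arm.move_ptp((.54,.23,.3),Rdown(a-np.pi/2))
i,R,t=info("wrist"); p,d=arm.camera("wrist"); W=cloud(d,i,R,t)
cv2.imwrite("pics/w5.png",p); np.savez("w5.npz",p=p,W=W); print(arm.read_time())
P=sel(W,.574,.279,.06,.046,.056); print(len(P),rect(P))
from scipy.optimize import least_squares
P=sel(W,.574,.279,.08,.049,.055)
c=np.array([.574,.279]);r=np.hypot(*(P[:,:2]-c).T); print(np.percentile(r,[2,50,98]))
# crate
for n in("scene",):
    W=np.load(n+"0.npz")["W"]
    P=sel(W,.58,-.27,.25,.058,.07); print(len(P),rect(P))
    P=sel(W,.6,-.2,.07,.033,.043); print(len(P),rect(P))
W=np.load("side0.npz")["W"]
P=sel(W,.6,-.2,.07,.033,.043); print(len(P),rect(P))
```

```text
28.275 [-0.29456297 -0.11652638 -0.49959712]
29.7833
2203 (array([572.6, 279.1]), array([99.1, 98.5]), 64.8)
[0.03739928 0.04389631 0.04996468]
1796 (array([ 587.1, -289.2]), array([244., 311.]), 5.6)
425 (array([ 612.7, -195.7]), array([ 92.8, 116.2]), 6.9)
935 (array([ 612.3, -193.7]), array([ 92.6, 120.7]), 5.0)
```

View pics/w5.png

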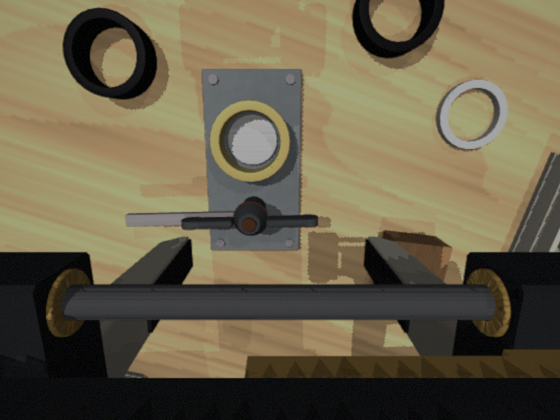

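Wrist picture: the arm is now square to the stand (bar end at (130,219)). The roll is free at (250,141), centre (573,279) mm. Crate: centre (587,-289), yaw 5.6°. Now I'll grasp the roll's far wall.

```bash
cat > pick.py <<'E'
from wing import *
C=np.array([.5728,.2790]); g=yaw0
E
python3 - <<'E'
from pick import *
u=np.array([np.cos(g),np.sin(g)]); p=C+.044*u
arm.move_ptp((*p,.13),Rdown(g))
print(arm.line_to((*p,.0225),speed=.1,threshold=10),arm.read_position(),arm.read_time())
arm.close_gripper(40); print(arm.read_finger_gap()*93,arm.read_wrist_force())
arm.line_to((*p,.10),speed=.08); arm.pause(.1)
print(arm.read_finger_gap()*93,arm.read_wrist_force(),arm.read_time())
p_,d=arm.camera("side"); cv2.imwrite("pics/s2.png",p_)
E
python3 -c "
import cv2
p=cv2.imread('pics/s2.png')[90:300,100:380];cv2.imwrite('pics/s2c.png',cv2.resize(p,None,fx=2.8,fy=2.8,interpolation=2))"
```

```text
False [0.61488978 0.29322757 0.02337312] 32.3667
11.546776589726699 [-0.57660877  0.26319496 -0.29289298]
11.890610983582071 [ 0.5238162  -0.87135398 -1.52694796] 34.8167
```

View pics/s2c.png

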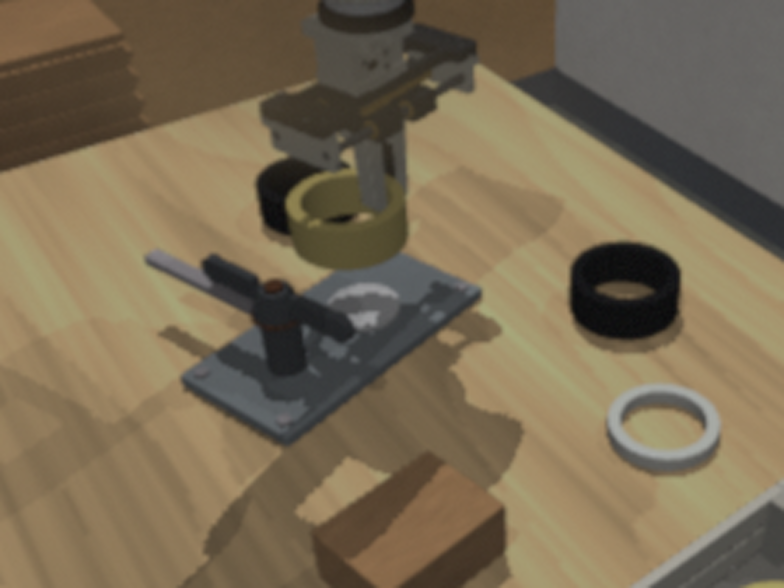

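The roll (348,220 in the crop) hangs level in the gripper, and the hub at (365,305) is empty. Now I'll carry it over the crate and check the crate's pose with the wrist camera on the way.

Run:
```python
from pick import *
c=np.radians(5.6); cc=np.array([.587,-.289]); ex=np.array([np.cos(c),np.sin(c)]); ey=np.array([-ex[1],ex[0]])
tgt=cc-.018*ex-.068*ey; p=tgt+.044*ex
print(tgt,p, arm.solve_ik((*p,.018),Rdown(c)))
q=arm.read_position(); arm.line_to((q[0],q[1],.2),speed=.2)
arm.line_to((*p,.2),Rdown(c),speed=.28)
print(arm.read_finger_gap()*93,arm.read_time())
for n in("wrist","scene","side"):
    i,R,t=info(n); pic,d=arm.camera(n); W=cloud(d,i,R,t); cv2.imwrite(f"pics/{n}6.png",pic); np.savez(n+"6.npz",W=W)
    P=sel(W,*cc,.24,.059,.068); print(n,len(P),rect(P) if len(P)>9 else 0)
```

```text
[ 0.57572154 -0.35843196] [ 0.61951155 -0.35413831] [-5.55048859e-01  3.13237890e-01  1.54615316e+00 -4.44089210e-16
  1.28220160e+00 -6.52787298e-01]
12.150962906795424 37.975
wrist 4555 (array([ 588. , -299.7]), array([240.9, 223.5]), 5.7)
scene 1368 (array([ 587.3, -289.3]), array([243.5, 310.9]), 5.5)
side 2940 (array([ 586.8, -287.5]), array([242. , 311.5]), 5.8)
```

View pics/wrist6.png

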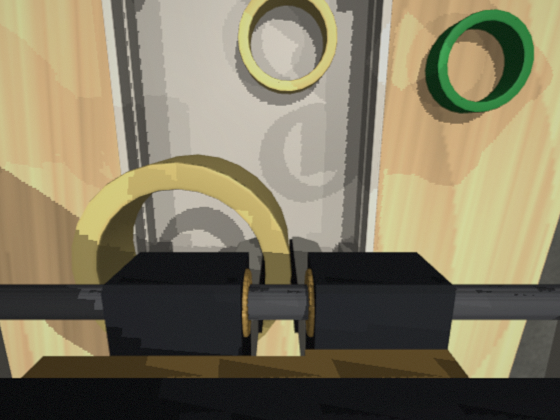

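View pics/scene6.png

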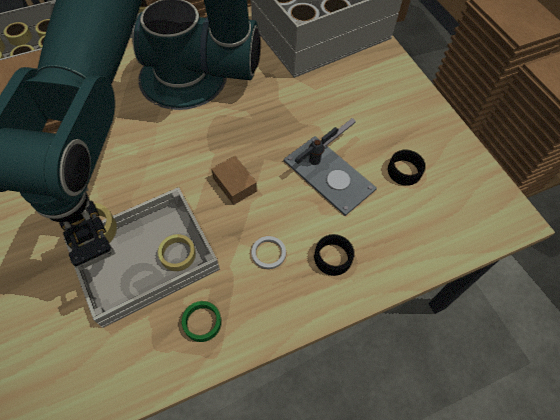

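Both cameras agree on the crate pose, with the held roll over the free half at (100,222) in the scene. Lowering now.

Run:
```python
from pick import *
p=np.array([.61951,-.35414])
arm.line_to((*p,.035),speed=.13); print(arm.read_wrist_force())
h=arm.line_to((*p,.015),speed=.02,threshold=4); print(h,arm.read_position(),arm.read_wrist_force(),arm.read_time())
```

```text
[ 0.84644355 -0.39448168 -1.03310555]
True [ 0.61943094 -0.35405329  0.01842817] [-0.54682836  1.20527027  5.02393309] 40.3167
```

Run:
```python
from pick import *
arm.open(); q=arm.read_position(); arm.line_to((q[0],q[1],.12),speed=.12); arm.line_to((.50,-.2,.3),speed=.3)
print(arm.read_time(),arm.read_wrist_force())
i,R,t=info("side"); pic,d=arm.camera("side"); W=cloud(d,i,R,t); cv2.imwrite("pics/side7.png",pic)
i,R,t=info("scene"); pic2,d=arm.camera("scene"); W2=cloud(d,i,R,t); cv2.imwrite("pics/scene7.png",pic2)
for w in(W,W2):
    P=sel(w,.576,-.358,.06,.042,.056); print(len(P),rect(P) if len(P)>5 else 0,np.percentile(P[:,2],[5,50,95]) if len(P) else 0)
    P=sel(w,.598,-.195,.06,.034,.044); print(len(P),rect(P) if len(P)>5 else 0)
a=cv2.resize(pic[230:420,260:560],None,fx=2.6,fy=2.6,interpolation=2);cv2.imwrite("pics/side7c.png",a)
```

```text
43.6833 [0.24485806 0.02103939 0.026346  ]
1355 (array([ 578.7, -350.1]), array([87.5, 99.1]), 56.1) [0.04432851 0.04849911 0.05024761]
763 (array([ 613.1, -195.5]), array([117.2,  89. ]), 85.9)
575 (array([ 576.7, -356.1]), array([100. ,  97.3]), 25.3) [0.043529   0.04844672 0.05156062]
334 (array([ 612.2, -195.7]), array([ 90.8, 114.6]), 5.5)
```

View pics/side7c.png

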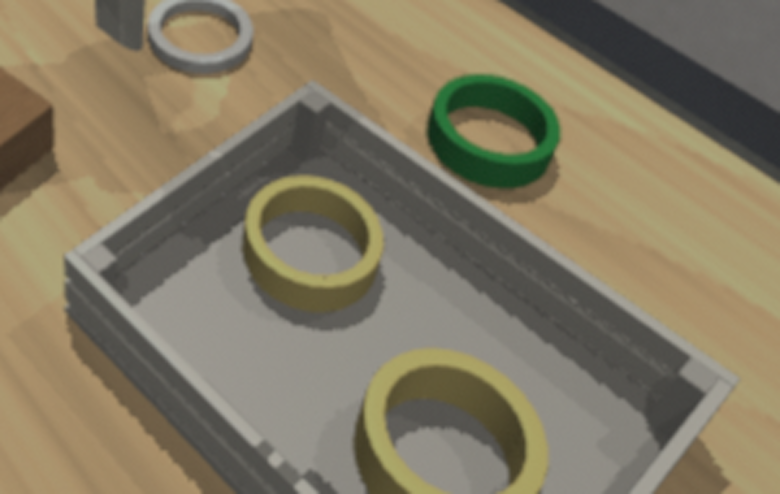

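View pics/scene7.png

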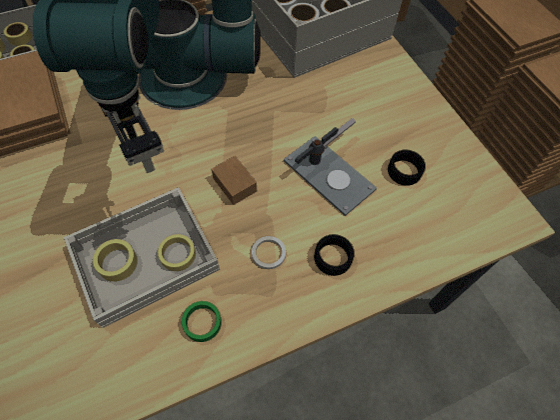

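The roll lies flat in the crate at (114,258), with its top at 48 mm (8 + 40). The crate_roll at (177,253) and everything else are where they were, and the arm is swung clear. Handing in.

```bash
python3 -c "
from rig import arm
arm.sign_off(); print(arm.read_time())"
```

```text
the job is handed in; nothing more can be done
the job is handed in; nothing more can be done
```

The job is done and handed in at about 44 s of the 69 s allowed. I rocked the rear wing until the pivot slipped free on a left swing, then swung the arm about 1.6 rad counter-clockwise. I carried the roll by its wall to the crate's free half and set it down gently (contact at about 5 N).

**Last checks:** The scene and side cameras show the roll lying flat on the crate floor, its top at about 48 mm (8 mm floor plus 40 mm roll), clear of the roll already there. The arm is clear of the stand, the bystanders and look-alikes look unmoved, and the gripper is empty and touching nothing. I read the roll's final position from the scene camera; the side camera sees only part of it and put its centre about 6 mm differently.

**What went wrong or disagreed:**
- My first 5 N grip on the wing was pushed open, so I regripped at 30 N.
- The wing bound early once, at about +0.135 rad and up to 27 N. I don't know why, and it didn't recur after I rocked the other way.
- Pushes at the stop read 18 to 27 N, more than the 12 N needed there. Adding the 30 N grip, I estimate this stayed below the 80 N limit on the arm and knob.

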